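# Back off the lock ring of a bench rivet press

### The arm

A 7-joint arm with a two-finger parallel gripper is mounted at the origin on the work surface. World frame = base frame: x ahead of the robot, y to its left, z up, the work surface at z = 0. Lengths are in m, angles in degrees, forces in N, time in s.
With the tool pointing down it reaches from about 0.4 to 0.85 m from the base axis. Payload 4.5 kg.
Tool frame: the origin (TCP) lies at the very end of the fingers, on their centre line; the grasp point (between the pads) lies 19 mm behind it (grasp_offset is the distance from the TCP to the grasp point, in m); z points along the fingers, y is the line along which they close (so a half turn about z gives the same grasp; the last joint's range is limited). The gripper opens to 85 mm and grips with 20 to 120 N. Pads are 22 mm wide; open, the fingers measure 114 mm over their backs; the gripper's body (76 mm by 85 mm) begins 54 mm behind the grasp point. The pads swing forward as they close: fully open they stand 13 mm farther back than shut.
Start: joints at [-65.214, 39.483, -11.15, 89.685, 9.013, 51.709, -12.324], TCP at [0.243, 0.576, 0.231] pointing down, gripper open.
Joint ranges: [-172.22, 172.22], [-26.19, 119.32], [-84.43, 86.54], [7.71, 146.69], [-57.33, 237.33], [2.42, 119.75], [-152.13, 152.13]. Speed limits (degrees/s): [147.25, 147.25, 180, 180, 180, 180, 180].

### API

Orientations are given as [roll, pitch, yaw] about the fixed x, y, z axes, in that order (R = Rz(yaw) Ry(pitch) Rx(roll)).
In Python, from bench import * gives the robot as it stands. The module is installed in compiled form; this text tells all that it offers. Calls block until the motion is done:
- move_ptp(position, orientation): joint-space move of the TCP to a pose.
- move_straight(position, orientation=None, max_speed=0.15): straight line of the TCP; orientation=None keeps the orientation; max_speed is the mean speed in m/s.
- goto_joints(angles): joint-space move.
- command_gripper(opening, strength=None): opening from 0.0 (shut) to 1.0 (fully open); strength is the grip in N (None keeps the last); returns when the fingers have stopped.
- pause(seconds).
- ik(position, orientation): joint angles nearest the present ones, or None.
- get_image(name): name is "scene" or "top" or "wrist"; returns a dict with "frame" (400x640x3 uint8, red, green, blue), "range_z" (400x640 float32, m along the optical axis (not along the pixel's ray), 0 where there is no reading), "mtx" (3x3 intrinsics, pixels), "k1" (the pictures are not rectified: a ray, as slopes to the right and down, at radius r is drawn at 1 + k1 r^2 times it, then the intrinsics apply), "position" and "attitude" of the camera in the world. Camera axes: x right, y down, z forward; pixel columns grow to the right and rows downward; lengths in m; the calibration is good to about 2 mm. A picture is of the moment at which its call begins.
A pose or a line that the arm cannot do raises PlanningError and nothing moves.
- hand_in(): hands the job in; it is judged then, once.
Readings, each from a call of its own:
- read_t(): time.
- read_qpos(): joint angles.
- read_qd(): joint speeds.
- read_effort(): joint torques, N m.
- read_position(): TCP position.
- read_tool_rot(): TCP orientation.
- read_force(): force on the tool from outside, world axes, zero at the start.
- read_wrist_torque(): the same for the moment, N m.
- read_gripper_width(): opening from 0.0 (shut) to 1.0 (fully open).
- read_grip_force(): force on a finger pad.
Only numpy, scipy, OpenCV 4.12 (cv2) and the standard library are available. Lean on these libraries where they do the work, as an engineer would, in place of code of your own. Each camera call takes 0.05 s, during which the arm holds its last target. There are 200 camera calls.

### The job

On the bench rivet press, unlock the depth setting: turn the big fluted outer lock ring until it is fully backed off against its stop. It has a left-hand thread, so it loosens clockwise (seen from above its end) and the usual way only jams it tighter. The small depth dial in its centre must keep its setting; let go of the ring at the end and leave the other things on the bench where they lie.

Things in the scene. Friction and masses are not known exactly. Their poses are not given: they have to be found in the camera images.
- ring_foot (a point): Fixed point: centre of the lock ring's underside, 170 mm above the bench. Its z is the common axis of ring and dial, up out of the press, leaning 35 degrees from vertical to the press's -x (robot) side; y is level. Along z: fixed flange (radius 38 mm) below 0; lock ring, dark fluted steel, 54 mm diameter, 0 to 48 mm; dial 48 to 67 mm. Nothing else stands above the flange but tab and pin.
- lock_ring (a joint): Turn of the lock ring (rad), growing clockwise seen from above its end, the loosening way. Starts between 0 and 0.8; jams at -0.3; fully backed off is a hard stop at 3.6, where its tab meets the pin. It does not noticeably rise. Steady drag about 0.25 N m; stays where it is left. Most arms need more than one grasp.
- ring_tab (a point): Outer end of the tab at the foot of the lock ring, 34 mm from the axis; turns with the ring. At joint value 0 it lies on the +y side of ring_foot. The tab and the fixed stop pin (37 mm radius) reach 9 mm up from ring_foot, so grip the ring above 12 mm.
- depth_dial (a joint): Turn of the depth dial in rad, clockwise positive; starts anywhere between -1.5 and 1.5. Turns very easily (0.03 N m) and independently of the ring.
- dial_mark (a point): Marked end of the bar grip on top of the depth dial (aluminium, 34 mm diameter disc 10 mm high with a bar 34 x 8 x 9 mm across it), 17 mm from the axis and 66 mm above ring_foot; turns with the dial.
- press: Bench rivet press, bolted down: grey base plate 210 x 140 x 14 mm, pedestal and tilted steel C-frame with the head. Origin on the bench straight below ring_foot, z up. The plate reaches from 40 mm in its -x to 170 mm in its +x; the C-frame stands on the +x side, below the flange.
- rivet_squeezer: Loose steel hand rivet squeezer with a C-shaped yoke and two black handles, about 220 x 95 x 34 mm, lying flat along its x, origin in the middle of its underside. To be left alone.
- rivet_jar: Loose jar of brass rivets, 72 mm diameter, 85 mm high, origin at the centre of its underside. To be left alone.
- wing_rib: Loose aluminium rib plate with round holes and two flanges, 100 x 190 x 26 mm, origin at the centre of its underside. To be left alone.

How it is judged:
By the outcome, as a careful person would: the job done as asked, in the order asked, and still so for the second after the job is handed in, with the robot touching nothing.
It also fails if it takes over 45 s, if anything falls off the work surface, if the arm or the gripper's body presses on something with over 40 N, if the wrist force passes 120 N, or if a joint passes its speed limit or range.

## Working session

There is one attempt and no reset: what is moved stays moved. The work goes in short steps, each a Python script; the robot and the scene stay as the last script left them, time stands still between calls to the robot, and variables do not carry over. Pictures are saved under pics/ and viewed, at most 10 in all, crops included, and the job is handed in when it is done.

```bash
mkdir -p pics; cat > h.py <<'E'
from bench import *
import numpy as np, cv2
from scipy.spatial.transform import Rotation as R
def save(n,f,crop=None,s=1):
    im=f["frame"][...,::-1]
    if crop: im=im[crop[1]:crop[3],crop[0]:crop[2]]
    cv2.imwrite(f"pics/{n}.png",cv2.resize(im,None,fx=s,fy=s,interpolation=cv2.INTER_CUBIC))
def camR(f):
    a=np.array(f["attitude"],float)
    return a if a.shape==(3,3) else (R.from_euler("xyz",a,degrees=True).as_matrix() if a.size==3 else None)
def slopes(f,u,v):
    K=np.array(f["mtx"]); d=np.array([(u-K[0,2])/K[0,0],(v-K[1,2])/K[1,1]]); s=d.copy()
    for _ in range(20): s=d/(1+f["k1"]*(s*s).sum(0))
    return s
def cloud(f):
    v,u=np.mgrid[:400,:640]; s=slopes(f,u.ravel(),v.ravel()) ; z=f["range_z"].ravel()
    P=np.c_[s[0]*z,s[1]*z,z]@camR(f).T+np.array(f["position"])
    P[z==0]=np.nan
    return P.reshape(400,640,3)
E
python3 - <<'E'
from h import *
for n in("scene","top"):
    f=get_image(n); save(n+"1",f); print(n,f["mtx"],f["k1"],f["position"],f["attitude"]); np.save(n+".npy",f,allow_pickle=True)
a=cv2.imread("pics/scene1.png");b=cv2.imread("pics/top1.png")
cv2.imwrite("pics/both.png",cv2.resize(np.vstack([a,b]),(480,600)))
print(read_t(),read_position(),read_tool_rot())
E
```

```text
scene [[436.47577472   0.         322.04107103]
 [  0.         436.47577472 196.12628435]
 [  0.           0.           1.        ]] -0.12079799102879714 [0.92974502 0.56892709 1.18269274] [-143.26803277   -0.45623113  141.197129  ]
top [[435.06892019   0.         324.57195414]
 [  0.         435.06892019 195.29937786]
 [  0.           0.           1.        ]] -0.09187576758102065 [0.15998803 0.01149545 1.48271463] [-1.68435542e+02 -4.13047574e-02 -9.07948069e+01]
0.1 [0.24249464 0.57540601 0.23055715] [-1.79905036e+02  7.40286508e-03  1.57157310e+02]
```

View pics/scene1.png

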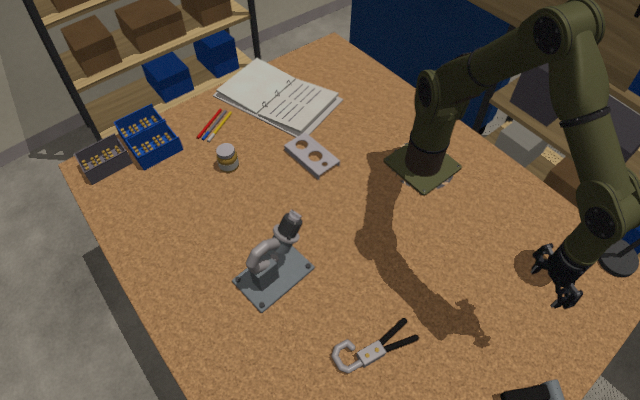

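View pics/top1.png

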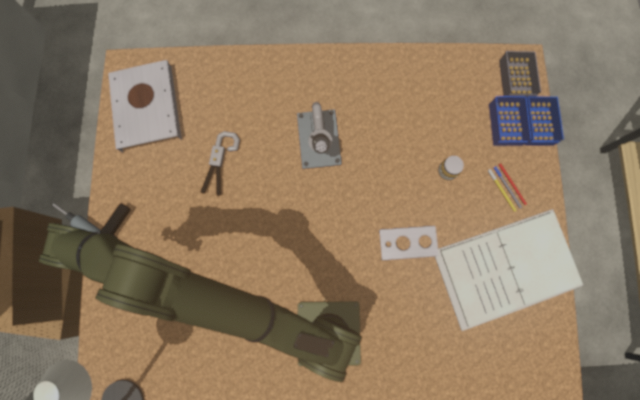

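The scene view shows the press at about (275,260), with the ring and dial at (288,225). In the top view it is at (320,138), with the head at (320,145). Next I'll measure the plate and head from the range data.

```bash
python3 - <<'E'
from h import *
for n,(x0,y0,x1,y1) in dict(scene=(225,200,325,315),top=(285,92,355,178)).items():
    f=np.load(n+".npy",allow_pickle=True).item(); P=cloud(f); Q=P[y0:y1,x0:x1].reshape(-1,3)
    im=f["frame"][y0:y1,x0:x1]; hsv=cv2.cvtColor(im,cv2.COLOR_RGB2HSV).reshape(-1,3)
    bench=Q[(hsv[:,1]>90)]; print(n,"bench z",np.nanmedian(bench[:,2]),np.nanstd(bench[:,2]))
    z=Q[:,2]-np.nanmedian(bench[:,2])
    # plate by color (grey) -> cast to z=.014
    v,u=np.mgrid[y0:y1,x0:x1]; s=slopes(f,u.ravel(),v.ravel()); d=np.c_[s[0],s[1],np.ones(s.shape[1])]@camR(f).T; c=np.array(f["position"])
    G=c+d*((.014-c[2])/d[:,2])[:,None]
    m=(hsv[:,1]<80)&(np.abs(z-.014)<.008)
    r=cv2.minAreaRect(G[m,:2].astype(np.float32)*1000); print(m.sum(),r,cv2.boxPoints(r).round(0).tolist())
    for a in(.03,.1,.17,.2,.215): 
        k=z>a; print(a,k.sum(),np.nanmean(Q[k],0),np.nanmin(Q[k],0),np.nanmax(Q[k],0)) if k.any() else 0
E
```

```text
scene bench z 0.0003077064712233568 0.011687437030727412
2053 ((668.4627075195312, 27.723934173583984), (210.9556884765625, 141.68035888671875), 5.521580219268799) [[557.0, 88.0], [570.0, -53.0], [780.0, -33.0], [767.0, 108.0]]
0.03 1979 [0.65815738 0.03527072 0.15454387] [ 0.55603381 -0.01882126  0.03045531] [0.74311223 0.06000152 0.23018211]
0.1 1612 [0.64923452 0.03325719 0.17378898] [ 0.55603381 -0.01882126  0.10034954] [0.74311223 0.06000152 0.23018211]
0.17 1037 [0.63457838 0.03005866 0.1968623 ] [ 0.55603381 -0.01530187  0.17042885] [0.73781111 0.05922292 0.23018211]
0.2 370 [0.59592361 0.02564655 0.21416221] [ 0.55932678 -0.00658739  0.20030913] [0.70830215 0.04742459 0.23018211]
0.215 185 [0.58292542 0.02203967 0.22146846] [0.55932678 0.00093424 0.21547232] [0.60413598 0.04482716 0.23018211]
top bench z 0.0003950947235593638 0.0033894017856845905
1476 ((667.5302124023438, 25.017730712890625), (211.32737731933594, 140.59217834472656), 4.9189982414245605) [[556.0, 86.0], [568.0, -54.0], [779.0, -36.0], [767.0, 104.0]]
0.03 780 [0.63169202 0.02303417 0.18901181] [ 0.55554977 -0.01610513  0.06122131] [0.73900109 0.05682138 0.23159288]
0.1 749 [0.628779   0.02270593 0.19280718] [ 0.55554977 -0.01610513  0.10063625] [0.73900109 0.05682138 0.23159288]
0.17 666 [0.62578663 0.0217342  0.19945187] [ 0.55554977 -0.01610513  0.17087153] [0.73568234 0.0567617  0.23159288]
0.2 270 [0.59086842 0.01842852 0.21531325] [ 0.5581188  -0.00889337  0.20048675] [0.71105944 0.04338409 0.23159288]
0.215 148 [0.58214406 0.01753248 0.22196575] [ 0.56070819 -0.00581694  0.21544091] [0.60485576 0.04313389 0.23159288]
```

Both views agree: plate yaw is about 5.2° and the ring foot is about (0.603, 0.0205, 0.170). I'll move to a look pose on the ring axis and check the joint 7 range there.

```bash
cat >> h.py <<'E'
yaw=np.radians(5.2); foot=np.array([.6033,.0205,.170])
def frame():
    cx,sx=np.cos(yaw),np.sin(yaw); t=np.radians(35)
    z=np.array([-np.sin(t)*cx,-np.sin(t)*sx,np.cos(t)]); y=np.array([-sx,cx,0]); return np.c_[np.cross(y,z),y,z]
def pose(h,ang,dx=0,dy=0):
    """TCP h above foot on axis, finger line turned ang deg clockwise (from above) from press +y"""
    F=frame(); a=np.radians(ang)
    ty=F@[np.sin(a),np.cos(a),0]; tz=-F[:,2]; M=np.c_[np.cross(ty,tz),ty,tz]
    return foot+F@[dx,dy,h], R.from_matrix(M).as_euler("xyz",degrees=True)
E
python3 - <<'E'
from h import *
for h in(.013,.2):
  for a in range(-180,180,30):
    q=ik(*pose(h,a)); print(h,a,None if q is None else np.round(q,1))
E
```

```text
0.013 -180 [  7.9  38.6 -23.2 131.8 147.4  28.1 123.4]
0.013 -150 [  9.7  39.  -26.1 131.7 144.2  29.   96.9]
0.013 -120 [  7.9  38.6 -23.1 131.8 147.4  28.1  63.3]
0.013 -90 [  8.   38.6 -23.4 131.8 147.2  28.2  33.6]
0.013 -60 [  8.4  38.7 -24.1 131.8 146.4  28.4   4.4]
0.013 -30 [ 32.8  54.9 -71.8 130.6 113.2  57.2  15. ]
0.013 0 [ 32.8  54.9 -71.8 130.6 113.2  57.2 -15. ]
0.013 30 [ 32.8  54.9 -71.8 130.6 113.2  57.2 -45. ]
0.013 60 [ 32.8  54.9 -71.8 130.6 113.2  57.2 -75. ]
0.013 90 [  32.8   54.9  -71.8  130.6  113.2   57.2 -105. ]
0.013 120 [  32.8   54.9  -71.8  130.6  113.2   57.2 -135. ]
0.013 150 [  0.3  37.6 -11.2 132.2 162.4  25.6 137.1]
0.2 -180 [ -8.   11.5   0.8 136.5 160.6   3.1 107.6]
0.2 -150 [ 13.2  12.5 -25.6 135.6 104.1   8.4 133.4]
0.2 -120 [  4.8  11.8 -15.1 136.  114.9   5.8  92.8]
0.2 -90 [  6.2  11.9 -16.8 135.9 112.5   6.2  65.2]
0.2 -60 [  9.7  12.2 -21.2 135.8 107.7   7.3  39.9]
0.2 -30 [ 21.3  13.5 -35.8 135.3  98.3  11.5  19. ]
0.2 0 [ 20.5  13.4 -34.9 135.4  98.7  11.2 -11.4]
0.2 30 [ 20.5  13.4 -34.9 135.4  98.7  11.2 -41.4]
0.2 60 [  8.1  12.  -19.2 135.9 109.8   6.8 -82.1]
0.2 90 [  20.5   13.4  -34.9  135.4   98.7   11.2 -101.4]
0.2 120 [  44.9   21.8  -71.3  134.5   89.1   28.1 -122.8]
0.2 150 [ -8.   11.5   0.8 136.5 160.6   3.1 137.6]
```

```bash
python3 - <<'E'
from h import *
move_ptp(*pose(.17,-180)); print(read_t(),np.round(read_qpos(),1),read_position(),read_tool_rot(),pose(.17,-180))
f=get_image("wrist"); np.save("w1.npy",f,allow_pickle=True); save("w1",f); print(f["position"],f["attitude"],f["mtx"][0],f["k1"])
E
```

```text
2.325 [  1.4  16.1 -11.4 136.4 144.9   8.8 123. ] [0.50677723 0.01225438 0.30952412] [-179.96403081  -35.05173119    5.20060869] (array([0.50619331, 0.0116626 , 0.30925585]), array([180. , -35. ,   5.2]))
[0.48011791 0.00927704 0.46310943] [-1.60265714e+02  4.49506654e-02 -8.48110412e+01] [275.68946816   0.         321.42163254] -0.03452737509447257
```

View pics/w1.png

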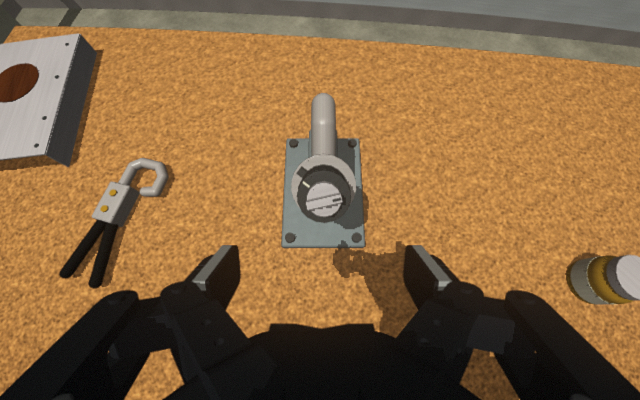

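The wrist view shows the dial at (324,200) with its bar near horizontal, the ring around it, and what looks like the tab at about (303,173). I'll zoom in.

```bash
cat >> h.py <<'E'
def plane(f,u,v,h):
    """pixel -> press ring frame coords on plane h above foot"""
    F=frame(); s=slopes(f,np.atleast_1d(u).astype(float),np.atleast_1d(v).astype(float)); d=np.c_[s[0],s[1],np.ones(s.shape[1])]@camR(f).T@F
    c=(np.array(f["position"])-foot)@F
    return c+d*((h-c[2])/d[:,2])[:,None]
E
python3 - <<'E'
from h import *
f=np.load("w1.npy",allow_pickle=True).item(); save("w1c",f,(280,145,370,225),7)
F=frame(); P=(cloud(f)-foot)@F; Q=P[145:225,280:370].reshape(-1,3)
for lo,hi in((-.004,.004),(.045,.052),(.054,.061),(.063,.07)):
    k=(Q[:,2]>lo)&(Q[:,2]<hi)&(np.hypot(Q[:,0],Q[:,1])<.05); q=Q[k]; print(lo,k.sum(),np.nanmedian(q,0),q[:,:2].min(0),q[:,:2].max(0))
E
```

```text
-0.004 927 [ 0.02258215 -0.00386497 -0.00205668] [-0.02126991 -0.03895671] [0.03818449 0.03566902]
0.045 1113 [ 0.0065705  -0.00141609  0.04599293] [-0.02609742 -0.02828634] [0.02715861 0.02448174]
0.054 627 [ 0.0055576  -0.00136289  0.05651834] [-0.01630347 -0.01769307] [0.01740686 0.01478059]
0.063 312 [ 0.0010156  -0.00222046  0.06479714] [-0.00686173 -0.01886369] [0.00770492 0.01452468]
```

View pics/w1c.png

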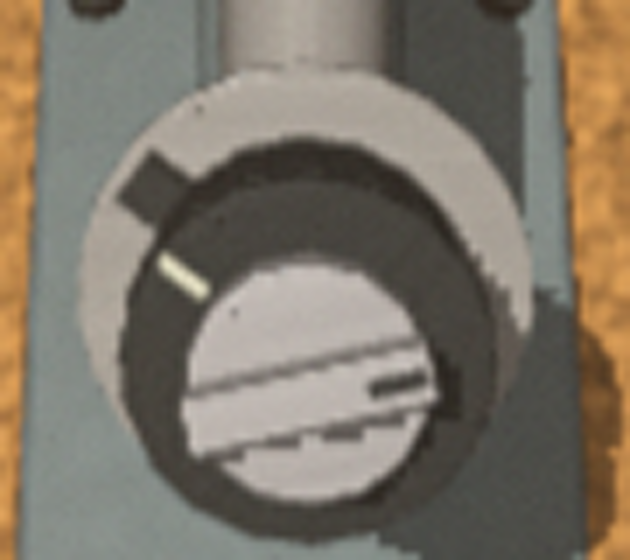

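The tab is at about (301,172) and the white ring line at (306,184), so the joint starts near 0.65. The dial mark is at about (337,200). The centre is offset by about -1.2 mm in y. Now I'll descend, grip, and turn using joint 7 alone.

```bash
cat >> h.py <<'E'
def ang(f,u,v,h,c):
    p=plane(f,u,v,h)[0]-[c[0],c[1],0]; return np.arctan2(p[0],p[1]),np.hypot(p[0],p[1])
C=(.0005,-.0012)
def tz(): return float(np.array(read_wrist_torque())@frame()[:,2])
E
python3 - <<'E'
from h import *
f=np.load("w1.npy",allow_pickle=True).item()
print("tab",ang(f,301.4,172.1,.009,C),"line",ang(f,306.1,184.3,.047,C),"dial",ang(f,337.1,199.7,.066,C))
A=-180
move_straight(*pose(.06,A,*C),max_speed=.12)
print(read_t(),read_force())
move_straight(*pose(.013,A,*C),max_speed=.06)
print(read_t(),read_force(),np.round(read_qpos(),1))
f=get_image("wrist"); save("w2",f)
command_gripper(0.0,60)
print(read_t(),read_gripper_width(),read_grip_force(),read_force(),read_wrist_torque(),tz())
f=get_image("wrist"); save("w3",f)
a=cv2.imread("pics/w2.png");b=cv2.imread("pics/w3.png"); cv2.imwrite("pics/w23.png",np.hstack([a[100:,150:500],b[100:,150:500]]))
E
```

```text
tab (np.float64(0.6792099557824154), np.float64(0.03015037176444777)) line (np.float64(0.669976542343433), np.float64(0.020798954856813698)) dial (np.float64(2.964199734358065), np.float64(0.013254088564443368))
3.4417 [-0.61542033 -0.67272952  0.93105679]
4.375 [ 0.39356294  0.759946   -0.82239403] [  5.9  38.2 -19.7 131.8 151.6  27.  118.9]
4.8333 0.6146363701813142 62.131465673446655 [-3.05846283 -0.52423047  5.69651758] [-0.08676789  0.52107388 -0.07465026] -0.03867459234833386
```

View pics/w23.png

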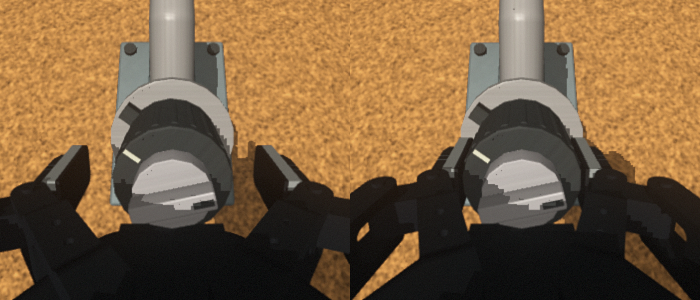

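The right half shows the pads gripping the ring at mid-height, with the dial clear and forces small. I'll turn now, watching the axis torque near the stop.

```bash
python3 - <<'E'
from h import *
q0=np.array(read_qpos()); 
def go(d): q=q0.copy(); q[6]-=d; goto_joints(q); print(d,round(read_t(),2),"tz %.2f"%tz(),np.round(read_force(),1),round(read_gripper_width(),3),"grip %.0f"%read_grip_force())
for d in(20,60,100,140,155,160): go(d)
base=tz()
for d in np.arange(162,178,1.5):
    go(d)
    if abs(tz()-base)>.5: break
f=get_image("wrist"); save("w4",f,(150,80,500,400),1.5)
E
```

```text
20 5.31 tz -0.18 [ 0.3  1.1 -0.4] 0.618 grip 63
60 6.02 tz -0.22 [0.1 0.1 0.2] 0.618 grip 63
100 6.72 tz -0.15 [0.7 0.8 1.7] 0.616 grip 63
140 7.43 tz -0.22 [-0.2  0.2  3. ] 0.611 grip 63
155 7.79 tz -0.25 [-0.3  0.5  4.2] 0.616 grip 63
160 8.04 tz -0.26 [0.4 0.2 4.2] 0.616 grip 63
162.0 8.29 tz -0.22 [1.8 0.2 4.6] 0.619 grip 63
163.5 8.54 tz -0.16 [-0.1  0.6  5.6] 0.617 grip 63
165.0 8.79 tz -0.28 [0.8 0.9 4.6] 0.616 grip 63
166.5 9.04 tz -0.24 [0.5 0.6 6. ] 0.615 grip 63
168.0 9.29 tz -0.24 [0.5 0.5 6.1] 0.613 grip 63
169.5 9.54 tz 1.43 [ 0.7 -0.7  4.3] 0.615 grip 63
```

View pics/w4.png

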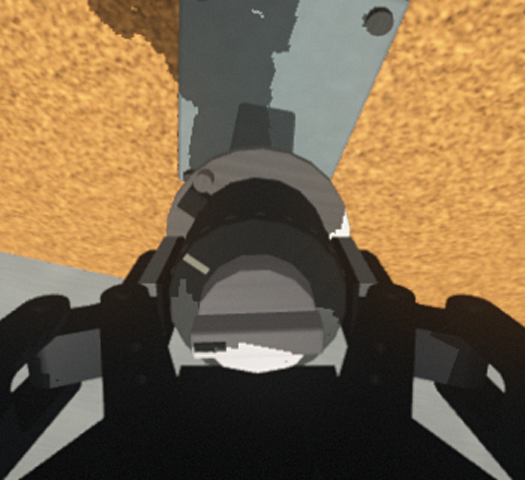

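The tab now lies against the pin at (195,190), and the dial mark is on the far side as expected for a dial that stayed put. I'll check the torque, then release and retreat.

```bash
python3 - <<'E'
from h import *
pause(.3); print("tz",[round(tz(),2) for _ in range(3)],np.round(read_wrist_torque(),2),read_qpos()[6])
q=np.array(read_qpos()); q[6]-=1; goto_joints(q); pause(.2); print("tz",tz(),read_qpos()[6])
command_gripper(1.0); print(read_force(),tz())
p=np.array(read_position()); F=frame()
move_straight(p+F[:,2]*.157,max_speed=.12)
f=get_image("wrist"); np.save("w5.npy",f,allow_pickle=True); save("w5",f,(270,130,370,220),6); print(read_t(),read_position())
E
```

```text
tz [1.58, 1.58, 1.58] [-0.57 -0.06  1.52] -50.43938305007905
tz 1.0333926590149782 -51.43725458029581
[ 0.78934357 -0.86841668 -0.31651474] 0.018342630385230863
12.2833 [0.50620599 0.01012578 0.30929974]
```

View pics/w5.png

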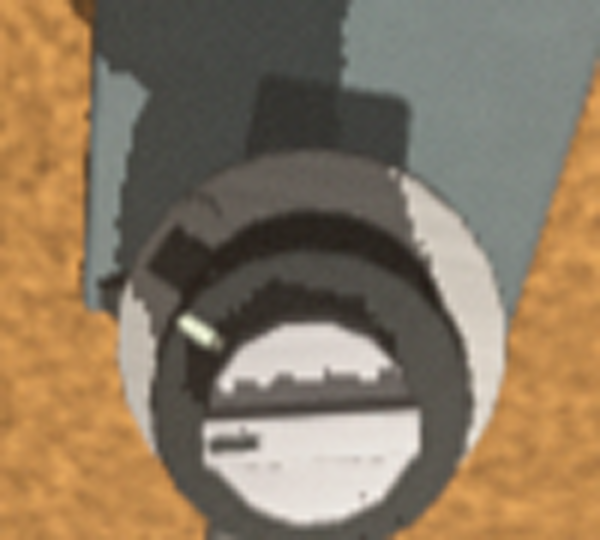

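```bash
python3 - <<'E'
from h import *
f=np.load("w5.npy",allow_pickle=True).item(); P=lambda x,y:(270+x/6,130+y/6)
for n,x,y,h in(("tab",178,258,.009),("line",200,331,.047),("dial",232,441,.066)): 
    a,r=ang(f,*P(x,y),h,C); print(n,a%(2*np.pi),r)
E
```

```text
tab 3.631537545421898 0.031272651653884556
line 3.6001815626886575 0.022671417015987936
dial 2.971908545415219 0.012448183006876196
```

The ring is at 3.60 rad, on the stop, and the dial is unchanged (2.964 before, 2.972 after).

```bash
python3 -c "
from bench import *
print(read_t(), hand_in())"
```

```text
the job is handed in; nothing more can be done
12.2833 None
```

The lock ring is fully backed off against its stop (measured 3.60 rad), the depth dial kept its setting to within about 0.01 rad, the gripper let go and moved clear without going near the loose items, and the job was handed in at 12.3 s.

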